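# Pulse the coffee grinder

## Robot

A 6-joint arm with a two-finger parallel gripper is mounted at the origin on a cart in front of the work surface, level with it; the furniture and walls round the work are solid. World frame = base frame: x ahead of the robot, y to its left, z up, the work surface at z = 0. Lengths are in m, angles in rad, forces in N, time in s.
With the tool pointing down it reaches from about 0.25 to 0.85 m from the base axis. Payload 12.5 kg.
Tool frame: the origin (TCP) lies on the mounting face of the last link; the fingertips stand 186 mm ahead of it and the grasp point (between the pads) lies 167 mm ahead of it; x points along the fingers, y is the direction in which the jaws open and shut, and the axes are right-handed (so a half turn about x gives the same grasp; the last joint's range is limited). The gripper opens to 93 mm and grips with 3 to 60 N. Pads are 15 mm wide; open, the fingers measure 128 mm over their backs; the gripper's body (75 mm by 188 mm) begins 65 mm behind the grasp point.
Start: joints at [-1.371, 0.351, 1.652, -0, 1.139, -0.085], TCP at [0.155, -0.528, 0.405] pointing down, gripper open.
Joint ranges: [-2.75, 2.75], [-0.79, 2.1], [0.01, 2.65], [-1.57, 4.71], [0.07, 3.14], [-2.87, 2.87]. Speed limits (rad/s): [2.22, 2.22, 2.79, 3.14, 3.14, 3.14].

## Interface

Orientations are given as a unit quaternion [x, y, z, w].
In Python, from cell import env, vision, order gives the robot as it stands. The module is installed in compiled form; this text tells all that it offers.
- The arm moves only by the shell command python3 -m crank 'ROWS'. ROWS is JSON, a list of rows, each a list of 7 numbers: the shift along the tool's x, y, z in units of 40 mm (1.0 is 40 mm), then the turn, a rotation vector about the tool's x, y, z in units of 5 degrees (1.0 is 5 degrees), then the finger opening in mm, from 0 to 93. A call has exactly 5 rows; each row shifts and turns the commanded pose from where the row before left it, along the tool's axes as they then stand; what a row does not reach is not made up. A row lasts 1/12 s, in which the tool goes at most 41.7 mm and 7.16 degrees, less where a joint would pass 70% of its speed; a pose out of reach is approached as far as the arm can. A call is refused whole if a number of a shift passes 1 or a number of a turn 1, either way. A call with a gripper value outside its range is refused whole. The fingers move at their own pace and stop on an object; the grip force is fixed at half the most. Time passes only in rows, so rows that do not move let the fingers close, or fill a call up. It gives the time, the measured TCP pose, the force and the opening at its end, in the units of the state.
- env.get_obs(): the state, without advancing time (a new reading comes with each control period).
- vision.snapshot(name): name is "side" or "top"; returns (picture, depth): 420x560x3 uint8, blue, green, red; 420x560 float32, m along the optical axis (not along the pixel's ray), 0 where there is no reading.
- vision.calibration(name): a dict with "fx", "fy", "cx", "cy" (pixels), "k1" (the pictures are not rectified: a ray, as slopes to the right and down, at radius r is drawn at 1 + k1 r^2 times it, then the intrinsics apply), "T" (4x4, takes a point from camera to world coordinates). Camera axes: x right, y up, looking along -z (the intrinsics and any distortion apply to the point x, -y, -z); pixel columns grow to the right and rows downward; lengths in m; the calibration is good to about 2 mm. A picture is of the moment at which its call begins. calibration takes no time and is no camera call.
- order.sign_off(): hands the job in, once; it reports no verdict.
The state is a dict: "clock": time; "q": joint angles; "qvel": joint speeds; "tau": joint torques, N m; "tcp_pos": TCP position; "eef_rot": TCP orientation; "contact_force": force on the tool from outside, world axes, zero at the start; "ft_torque": the same for the moment, N m; "gripper_width": finger opening in m.
Only numpy, scipy, OpenCV 4.12 (cv2) and the standard library are available. Lean on these libraries where they do the work, as an engineer would, in place of code of your own. Each camera call takes 0.05 s, during which the arm holds its last target. There are 200 camera calls.

## Task

Put the loose lid on the coffee grinder and pulse it: line the lid's two lugs up with the slots in the collar, press it down gently against the sprung seal, and twist it clockwise (seen from above) to the yellow pulse marks, half way to the red lock marks. The grinder only runs in pulse while the lid is held against the return spring, so finish still gripping the lid on the yellow marks; never turn it on into the lock, and leave the things round about where they stand.

Things in the scene. Friction and masses are not known exactly. Their poses are not given: they have to be found in the camera images.
- lid_bar (a point): Loose sage-green lid, about 0.1 kg, standing upright; this is the centre of the straight finger bar on its top, on the lid's axis. z up, x along the bar. The bar is 60 mm long (x), 20 mm thick (y), 27 mm high (13.5 mm above and below this point); under it a shallow dome spreads to a rim 82 mm across, 25 to 31 mm below this point. White lines on the rim lie in line with the bar, over the lugs.
- lid_lugs (a point): Point on the lid's axis 43.5 mm below lid_bar, level with its lugs: two round steel lugs, 7 mm thick, that stick out along +x and -x (in line with the bar) from the dark skirt (64 mm across, bevelled foot) to 39 mm from the axis. The skirt ends 5 mm below this point; the lid stands on it. Half a turn of the lid makes no difference.
- collar (a point): Centre of the mouth of the cream grinder's dark collar, level with the collar's top, 112 mm above the desk. The grinder is 97 mm across and stuck fast to the desk. z up. Two entry slots for the lugs, 13 mm wide, lie at +x and -x beside white marks; between them runs a ledge, 69 mm inner diameter, 5 mm thick. lid_bar is 47 mm above this point if the lugs rest on the ledge beside the slots.
- seal: Sprung grey seal ring in the mouth, on the grinder's axis; origin at its top, 10 mm below the collar top while free. The skirt lands on it when the lugs are in the slots (lid_bar 38.5 mm above collar). It yields 6.5 mm (2 N at first, 6 N at the bottom: lid_bar 32 mm above collar). The lugs pass under the ledge once lid_bar is 35 mm or less above collar. Moves down only.
- pulse_mark (a point): One of the two yellow pulse marks on the collar's top, 0.70 rad clockwise (from above) of the white marks at the slots. The other lies opposite. Red lock marks lie at 1.40 rad, behind a hump under the ledge at 1.1 rad. The lugs' track runs clockwise only. At the pulse marks the bar and the white lines on the lid's rim point at the yellow marks.
- switch (a joint): Switch ring inside the collar, pushed round by the lugs against a return spring (0.06 N m at rest, 0.16 N m at the pulse marks) that turns the lid back off the marks if let go. 0 at rest, grows as the lid is twisted clockwise: the lid's twist from the slots less about 0.03 rad, so about 0.67 rad at the yellow pulse marks and 1.37 at the red lock marks.
- mug: Blue coffee mug, 78 mm wide, 88 mm high, standing on the desk; origin at the centre of its foot. Leave it alone.
- stapler: Blue and black desk stapler, 30 x 136 x 49 mm, origin at the centre of its underside. Leave it alone.
- ink_bottle: Small refill ink bottle with magenta cap and band, 39 mm wide, 90 mm high, origin at the centre of its foot. Leave it alone.
- grinder: Cream cordless coffee grinder, 97 mm across at the collar, 112 mm high, fixed to the desk; origin at the centre of its foot, axes parallel to those of collar. Carries the seal and the switch ring.
There are look-alikes about, which are no part of the job. Of the things that look like the part that bears lid_bar, the larger one is meant.

How it is judged:
On the way, in this order (a step that is already met when the one before it is completed fails the run):
1. the lid is lifted clear of the desk (height (world z) of lid_bar above 0.09 m), for 0.2 s.
2. the lid is pressed home at the slots, its lugs below the ledge and not yet turned (z of lid_bar in the frame of collar below 0.0368 m and horizontal distance between lid_bar and collar below 0.004 m and value of joint switch below 0.3 rad), for 0.05 s.
At the end, for the whole second after the job is handed in: The lid is in the collar, lugs under the ledge (lid_bar under 36.8 mm above the collar top, within 4 mm of its axis, upright within 0.08 rad), at rest at the pulse marks (switch 0.50 to 0.84 rad, lid 0.5 to 0.9 rad from the slots), with the fingers still holding it (over 1 N) (value of joint switch between 0.5 and 0.84 rad and angle between the x axis of lid_bar and the x axis of collar, either way round between 0.5 and 0.9 rad and z of lid_bar in the frame of collar below 0.0368 m and horizontal distance between lid_bar and collar below 0.004 m and angle between lid_bar's own z axis and vertical below 0.08 rad and velocity of joint switch below 0.1 rad/s and contact force between the fingers and lid above 1 N); the arm keeps its last pose, push and grip.
It fails at once if the lid was turned on past the pulse marks into the lock (value of joint switch above 1 rad).
It fails at once if the lid was forced against the grinder (over 40 N) (contact force between lid and grinder above 40 N).
It fails at once if the mug was disturbed (moved over 20 mm) (distance of mug from where it was at the start of the episode above 0.02 m).
It fails at once if the stapler was disturbed (moved over 20 mm) (distance of stapler from where it was at the start of the episode above 0.02 m).
It fails at once if the ink bottle was disturbed (moved over 20 mm) (distance of ink_bottle from where it was at the start of the episode above 0.02 m).
It also fails if it takes over 48 s, if anything falls off the work surface, if the arm or the gripper's body presses on something with over 40 N, if the wrist force passes 120 N, or if a joint passes its speed limit or range.

## Working session

There is one attempt and no reset: what is moved stays moved. The work goes in short steps, Python scripts to look and compute and a shell command to move; the robot and the scene stay as the last step left them, time stands still between calls to the robot, and variables do not carry over. Pictures are saved under pics/ and viewed, about 8 in all and at most 12, crops included, and the job is handed in when it is done.

```bash
mkdir -p pics; cat > h.py <<'E'
import numpy as np, cv2
from cell import env, vision, order
from scipy.spatial.transform import Rotation as R
def snap(n):
    im,d=vision.snapshot(n); return im,d
def ray(n,u,v):
    c=vision.calibration(n); T=np.array(c["T"])
    x,y=(u-c["cx"])/c["fx"],(v-c["cy"])/c["fy"]
    s=1.0;rd=np.hypot(x,y);r=rd
    for _ in range(20): r=rd/(1+c["k1"]*r*r)
    s=r/rd if rd>0 else 1
    d=T[:3,:3]@np.array([x*s,-y*s,-1]); return T[:3,3],d
def onz(n,u,v,z):
    o,d=ray(n,u,v); return o+d*(z-o[2])/d[2]
def pt(n,u,v,dep):
    o,d=ray(n,u,v); return o+d*dep
E
python3 - <<'E'
from h import *
for n in("top","side"):
    im,d=snap(n); cv2.imwrite(f"pics/{n}0.png",im); np.save(f"{n}0.npy",d)
    c=vision.calibration(n); print(n,{k:np.round(v,3).tolist() for k,v in c.items()})
o=env.get_obs(); print({k:np.round(v,3).tolist() for k,v in o.items()})
print(R.from_quat(o["eef_rot"]).as_matrix().round(3))
E
```

```text
top {'fx': 460.294, 'fy': 460.294, 'cx': 280.673, 'cy': 208.647, 'k1': -0.07, 'T': [[0.08, 0.97, -0.23, 0.346], [-0.997, 0.077, -0.02, -0.133], [-0.002, 0.231, 0.973, 1.031], [0.0, 0.0, 0.0, 1.0]]}
side {'fx': 494.037, 'fy': 494.037, 'cx': 283.829, 'cy': 206.171, 'k1': -0.142, 'T': [[-0.999, -0.0, -0.039, 0.513], [-0.031, -0.587, 0.809, 0.575], [-0.023, 0.809, 0.587, 0.593], [0.0, 0.0, 0.0, 1.0]]}
{'clock': 0.1, 'q': [-1.371, 0.351, 1.652, -0.0, 1.139, -0.085], 'qvel': [-0.0, -0.0, -0.001, 0.001, -0.0, -0.0], 'tau': [0.001, -49.803, -28.57, 0.07, 0.024, -0.0], 'tcp_pos': [0.155, -0.528, 0.404], 'eef_rot': [-0.7, -0.101, 0.7, -0.1], 'contact_force': [0.46, -0.623, -0.503], 'ft_torque': [-0.011, -0.045, 0.01], 'gripper_width': 0.093}
[[-0.     0.281 -0.96 ]
 [ 0.001 -0.96  -0.281]
 [-1.    -0.001 -0.   ]]
```

View pics/top0.png

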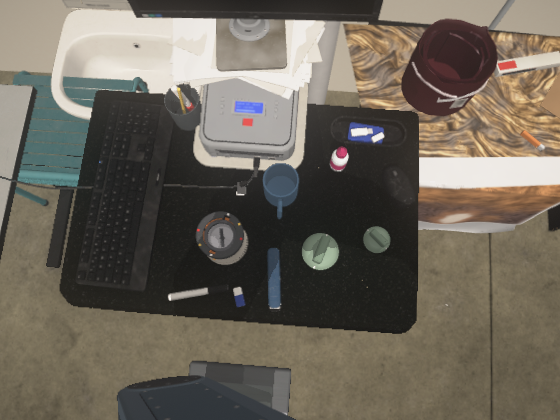

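View pics/side0.png

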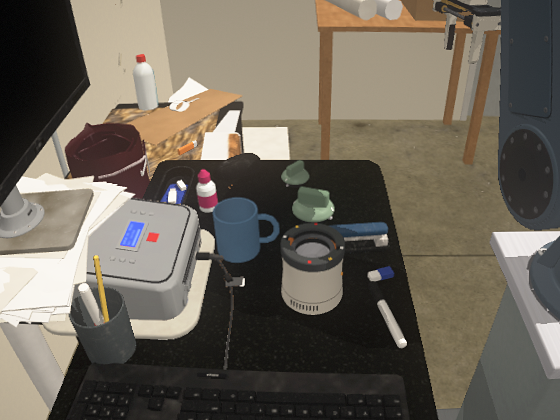

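Candidates for the lid: the large green lid at top (320,252) / side (313,205), and the small one at top (376,239) / side (295,173). The larger is meant, so I choose (320,252). Next is a close crop with measurements.

```bash
python3 - <<'E'
from h import *
t=cv2.imread("pics/top0.png"); s=cv2.imread("pics/side0.png")
f=lambda im,u,v,w=30:cv2.resize(im[v-w:v+w,u-w:u+w],(390,290*390//290),interpolation=cv2.INTER_CUBIC)
a=cv2.resize(t[205:275,187:257],(400,400),interpolation=cv2.INTER_CUBIC)
b=cv2.resize(t[217:287,285:355],(400,400),interpolation=cv2.INTER_CUBIC)
cv2.imwrite("pics/crop1.png",np.hstack([a,b]))
td=np.load("top0.npy")
# heights
for u,v in[(320,248),(321,243),(305,255),(337,252),(222,215),(222,260),(245,237),(200,240),(376,239)]:
    print((u,v),pt("top",u,v,td[v,u]).round(4))
# lid green mask
for n,im in(("top",t),("side",s)):
    h=cv2.cvtColor(im,cv2.COLOR_BGR2HSV)
    m=cv2.inRange(h,(45,25,60),(85,140,255)); k,l,st,ce=cv2.connectedComponentsWithStats(m)
    for i in range(1,k):
        if st[i,4]>150: print(n,st[i],ce[i])
    for name,lo,hi in(("yel",(20,120,120),(33,255,255)),("red",(0,140,100),(12,255,255)),("white",(0,0,170),(180,40,255))):
        m=cv2.inRange(h,lo,hi)
        x0,y0,x1,y1=(187,205,257,275) if n=="top" else (270,215,355,280)
        m2=np.zeros_like(m); m2[y0:y1,x0:x1]=m[y0:y1,x0:x1]
        k,l,st,ce=cv2.connectedComponentsWithStats(m2)
        for i in range(1,k): print(n,name,st[i,4],ce[i].round(1), onz(n,*ce[i],.112)[:2].round(4))
E
```

```text
(320, 248) [ 0.4961 -0.2029  0.0619]
(321, 243) [ 0.5067 -0.2043  0.0636]
(305, 255) [ 0.4833 -0.1736  0.0279]
(337, 252) [ 0.4955 -0.2432  0.0276]
(222, 215) [0.5403 0.0048 0.112 ]
(222, 260) [0.4549 0.0028 0.0546]
(245, 237) [ 0.5107 -0.0399  0.0396]
(200, 240) [0.4851 0.0436 0.1125]
(376, 239) [ 0.5284 -0.3251  0.042 ]
top [363 226  27  27 563] [376.26110124 239.18294849]
top [ 302  233   37   37 1090] [319.95688073 251.07431193]
top yel 5 [238.8 223.6] [ 0.5252 -0.0314]
top yel 4 [199.5 244.5] [0.476  0.0436]
top red 1 [215. 219.] [0.5308 0.0182]
top red 8 [226.5 218.5] [ 0.5338 -0.0052]
top red 3 [212.  220.3] [0.5276 0.024 ]
top red 3 [206.3 225.3] [0.5163 0.0344]
top red 6 [198.  229.5] [0.5064 0.0503]
top red 4 [240.5 238.5] [ 0.4949 -0.0379]
top red 13 [211.5 251.5] [0.4637 0.0177]
top white 2 [227.5 214. ] [ 0.5433 -0.0062]
top white 4 [210.5 254.5] [0.4576 0.0191]
side [281 160  28  25 463] [295.2224622  173.62634989]
side [ 292  186   43   36 1167] [312.67609254 204.65552699]
side yel 4 [296.5 226.5] [ 0.5236 -0.0335]
side yel 8 [329.8 258.2] [0.4746 0.0405]
side red 6 [315.  223.5] [ 0.4944 -0.0412]
side red 21 [290.4 240.2] [ 5.324e-01 -1.000e-04]
side red 8 [334.6 245.2] [0.4661 0.0115]
side red 7 [309.  261.7] [0.5047 0.048 ]
side white 2 [315.5 215. ] [ 0.4932 -0.0635]
side white 2 [330.5 217. ] [ 0.4692 -0.0582]
side white 3 [284.3 236.3] [ 0.5419 -0.0092]
side white 5 [341.2 247.4] [0.4566 0.0165]
```

View pics/crop1.png

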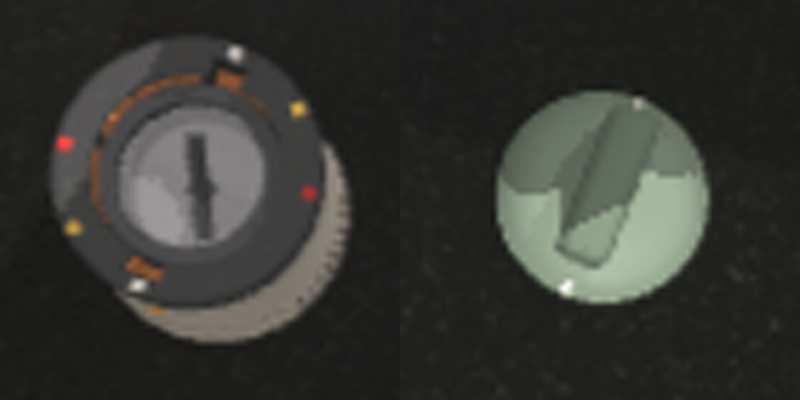

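The crop confirms the choice: the lid is the larger body, with its bar running from (326.7,235) to (314.2,267), white ticks at both ends. On the grinder, the white marks are at (228,214) and (210.5,254.5), with yellow clockwise of them. From both views the collar is at about (0.4998, 0.005) with the slots at -16.6°, and the yellow marks come out 40° clockwise of the slots, as specified.

```bash
python3 - <<'E'
from h import *
t=cv2.imread("pics/top0.png"); s=cv2.imread("pics/side0.png")
for n,im,box in(("top",t,(300,230,342,275)),("side",s,(288,184,340,226))):
    h=cv2.cvtColor(im,cv2.COLOR_BGR2HSV); m=cv2.inRange(h,(45,25,60),(85,140,255))
    x0,y0,x1,y1=box; w=cv2.inRange(h,(0,0,120),(180,24,255))
    k,l,st,ce=cv2.connectedComponentsWithStats(w[y0:y1,x0:x1])
    for i in range(1,k): p=ce[i]+[x0,y0]; print(n,"white",st[i,4],p.round(1),onz(n,*p,.0235).round(4))
    mm=np.zeros_like(m); mm[y0:y1,x0:x1]=m[y0:y1,x0:x1]
    c=max(cv2.findContours(mm,0,1)[0],key=cv2.contourArea)[:,0]
    P=np.array([onz(n,*p,.0205)[:2] for p in c])
    if n=="top": print("rim circle",cv2.minEnclosingCircle(P.astype(np.float32)), cv2.fitEllipse((P*1000).astype(np.float32)))
# bar top from depth
for n in("top","side"):
    d=np.load(n+"0.npy"); x0,y0,x1,y1=(300,230,342,275) if n=="top" else (288,184,340,226)
    Q=np.array([pt(n,u,v,d[v,u]) for v in range(y0,y1) for u in range(x0,x1) if d[v,u]>0])
    B=Q[(Q[:,2]>.055)&(Q[:,2]<.07)&(abs(Q[:,0]-.495)<.045)&(abs(Q[:,1]+.205)<.045)]
    print(n,len(B)); r=cv2.minAreaRect((B[:,:2]*1000).astype(np.float32)); print(r,np.median(B[:,2]),B[:,:2].mean(0))
    C=B[:,:2]-B[:,:2].mean(0); U=np.linalg.svd(C)[2][0]; print("dir deg",np.degrees(np.arctan2(U[1],U[0])))
E
```

```text
top white 3 [326.3 234.7] [ 0.5329 -0.2179  0.0235]
top white 5 [313.8 266.8] [ 0.4596 -0.1947  0.0235]
rim circle ((0.4959202706813812, -0.20594090223312378), 0.04178175702691078) ((496.13232421875, -206.26611328125), (79.68498992919922, 81.4109878540039), 168.07879638671875)
side white 6 [331.8 208.7] [ 0.4573 -0.2015  0.0235]
side white 7 [330.7 217. ] [ 0.4607 -0.1747  0.0235]
top 259
((495.6217346191406, -205.7339630126953), (19.677539825439453, 60.28387451171875), 72.1269302368164) 0.06210883177392412 [ 0.49472022 -0.2052682 ]
dir deg 162.20336309595385Traceback (most recent call last):
  File "<stdin>", line 15, in <module>
  File "h.py", line 16, in pt
    o,d=ray(n,u,v); return o+d*dep
        ~~~^^^^^^^
  File "h.py", line 7, in ray
    c=vision.calibration(n); T=np.array(c["T"])
ValueError: time passes only in moves, steps and waits
```

```bash
cat > st.py <<'E'
from h import *
import sys
o=env.get_obs(); M=R.from_quat(o["eef_rot"]).as_matrix(); p=np.array(o["tcp_pos"])
print("t",round(o["clock"],2),"tcp",p.round(4),"down-err",M[:,0].round(4),"yaw y",np.degrees(np.arctan2(M[1,1],M[0,1])).round(2),"F",np.round(o["contact_force"],1),"T",np.round(o["ft_torque"],2),"w",round(o["gripper_width"],4),"q",np.round(o["q"],2))
if len(sys.argv)>4:
    t=np.array([float(a) for a in sys.argv[1:4]]); print("units to target (tool xyz):",(M.T@(t-p)/.04).round(3)); 
    y=float(sys.argv[4]); print("turn units x:",round((np.degrees(np.arctan2(M[1,1],M[0,1]))-y)/5,3), "tilt fix units", (np.degrees(np.cross(np.eye(3)[0],M.T@[0,0,-1]))/5).round(3))
E
python3 -m crank '[[0,-0.444,-0.869,0,0,0,93],[0,-0.444,-0.869,0,0,0,93],[0,-0.444,-0.869,0,0,0,93],[0,-0.444,-0.869,0,0,0,93],[0,-0.444,-0.869,0,0,0,93]]' >/dev/null
python3 -m crank '[[0,-0.444,-0.869,0,0,0,93],[0,-0.444,-0.869,0,0,0,93],[0,-0.444,-0.869,0,0,0,93],[0,-0.444,-0.869,0,0,0,93],[0,-0.444,-0.869,0,0,0,93]]' > /dev/null
python3 -m crank '[[0,-0.444,-0.869,0,0,0,93],[0,-0.444,-0.869,0,0,0,93],[0,0,0,1,0,0,60],[0,0,0,1,0,0,60],[0,0,0,1,0,0,60]]'
python3 -m crank '[[0.4,0,0,0.95,0,0,60],[0.4,0,0,0.95,0,0,60],[0.4,0,0,0.95,0,0,60],[0.4,0,0,0.95,0,0,60],[0,0,0,0,0,0,60]]'
python3 st.py 0.4955 -0.2066 0.30 -107.7
```

```text
clock: 1.35
tcp_pos: [0.4954, -0.2053, 0.4043]
eef_rot: [-0.707, -0.007, 0.707, -0.007]
contact_force: [-0.2, -0.2, 0.0]
gripper_width: 0.0774
clock: 1.77
tcp_pos: [0.4943, -0.2058, 0.3379]
eef_rot: [-0.697, 0.109, 0.7, 0.111]
contact_force: [0.4, 0.3, -1.1]
gripper_width: 0.0604
t 1.77 tcp [ 0.4943 -0.2058  0.3379] down-err [-0.0045  0.0024 -1.    ] yaw y -107.9 F [ 0.4  0.3 -1.1] T [ 0.02 -0.   -0.03] w 0.0604 q [-0.48  0.41  1.75  0.    0.99  1.4 ]
units to target (tool xyz): [ 0.946  0.012 -0.039]
turn units x: -0.04 tilt fix units [-0.     0.057  0.01 ]
```

```bash

python3 -m crank '[[0.55,0,-0.04,0,0.05,0,60],[0.55,0,0,0,0,0,60],[0.55,0,0,0,0,0,60],[0.55,0,0,0,0,0,60],[0.5,0,0,0,0,0,60]]' >/dev/null
python3 -m crank '[[0.1,0,0,0,0,0,60],[0,0,0,0,0,0,60],[0,0,0,0,0,0,45],[0,0,0,0,0,0,45],[0,0,0,0,0,0,45]]' >/dev/null
python3 st.py 0.4955 -0.2066 0.2255 -107.7
python3 - <<'E'
from h import *
a=snap("top")[0][195:305,270:380]; b=snap("side")[0][140:250,250:360]
cv2.imwrite("pics/g1.png",np.hstack([cv2.resize(x,(400,400),interpolation=cv2.INTER_CUBIC) for x in(a,b)]))
E
```

```text
t 2.6 tcp [ 0.4972 -0.2068  0.23  ] down-err [ 0.0059 -0.0022 -1.    ] yaw y -107.66 F [0.  0.6 1. ] T [0.05 0.02 0.02] w 0.047 q [-0.48  0.57  1.81  0.    0.75  1.4 ]
units to target (tool xyz): [0.113 0.007 0.043]
turn units x: 0.009 tilt fix units [ 0.    -0.072 -0.004]
```

View pics/g1.png

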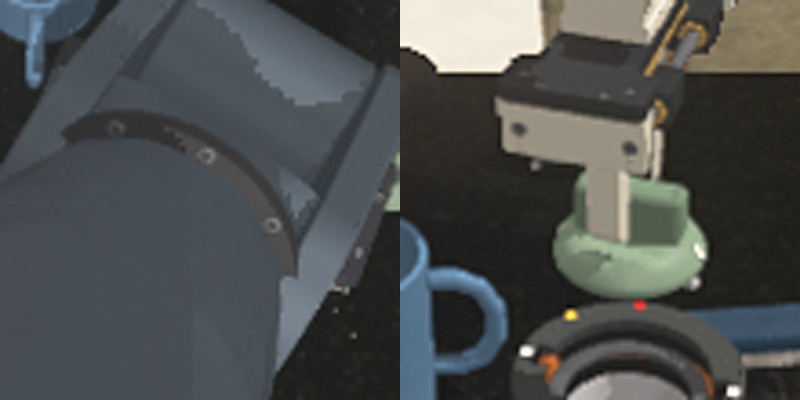

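Side view: the finger stands beside the bar at (608,205) and clear of the dome, with the top view blocked by the arm. I'll go 4 mm lower, fix the tilt, and close.

```bash

python3 -m crank '[[0.11,0,0.05,0,-0.06,0,45],[0,0,0,0,0,0,45],[0,0,0,0,0,0,30],[0,0,0,0,0,0,10],[0,0,0,0,0,0,10]]' >/dev/null
python3 -m crank '[[0,0,0,0,0,0,5],[0,0,0,0,0,0,5],[0,0,0,0,0,0,5],[0,0,0,0,0,0,5],[0,0,0,0,0,0,5]]' >/dev/null
python3 st.py 0.4955 -0.2066 0.2255 -107.7
```

```text
t 3.53 tcp [ 0.495  -0.2061  0.2243] down-err [-8.e-04  3.e-04 -1.e+00] yaw y -107.68 F [ 0.4  0.4 -0.4] T [ 0.04 -0.06  0.  ] w 0.0198 q [-0.48  0.58  1.82 -0.    0.74  1.4 ]
units to target (tool xyz): [-0.029  0.008 -0.015]
turn units x: 0.004 tilt fix units [-0.     0.009  0.   ]
```

```bash

python3 -m crank '[[-0.5,0,0,0,0,0,5],[-0.7,0,0,0,0,0,5],[-0.8,0,0,0,0,0,5],[-0.8,0,0,0,0,0,5],[-0.6,0,0,0,0,0,5]]' >/dev/null
python3 -m crank '[[0,-0.3,0.1,0,0,0,5],[0,-0.6,0.17,0,0,0,5],[0,-0.6,0.17,0,0,0,5],[0,-0.6,0.18,0,0,0,5],[0,-0.6,0.18,0,0,0,5]]' >/dev/null
python3 -m crank '[[0,-0.6,0.18,0,0,0,5],[0,-0.6,0.18,0,0,0,5],[0,-0.6,0.18,0,0,0,5],[0,-0.4,0.1,-0.2,0,0,5],[0,-0.16,0.06,0,0,0,5]]' >/dev/null
python3 -m crank '[[0,0,0,0,0,0,5],[0,0,0,0,0,0,5],[0,0,0,0,0,0,5],[0,0,0,0,0,0,5],[0,0,0,0,0,0,5]]' >/dev/null
python3 st.py 0.4998 0.005 0.36 -106.6
python3 - <<'E'
from h import *
i=snap("side")[0]; cv2.imwrite("pics/s2f.png",i); j=snap("top")[0]; cv2.imwrite("pics/t2f.png",j)
a=i[150:290,240:400]; b=j[165:305,150:310]
cv2.imwrite("pics/s2.png",np.hstack([cv2.resize(x,(400,350),interpolation=cv2.INTER_CUBIC) for x in(a,b)]))
E
```

```text
t 5.2 tcp [0.4993 0.0042 0.3603] down-err [-9.e-04  2.e-04 -1.e+00] yaw y -106.75 F [ 0.2 -0.9 -1.6] T [ 0.02  0.03 -0.03] w 0.0196 q [-0.08  0.31  1.83  0.    1.    1.78]
units to target (tool xyz): [ 0.008 -0.023 -0.006]
turn units x: -0.03 tilt fix units [ 0.     0.01  -0.001]
```

View pics/s2.png

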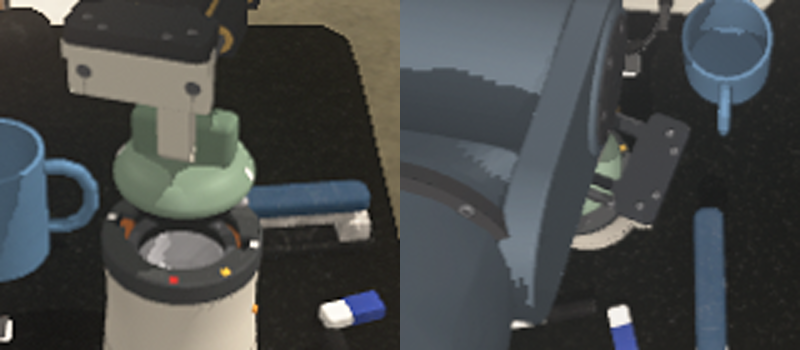

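Side view: the lid hangs level over the collar (crop rim x 114–256, collar 103–262), and the lid's white tick is at (250,173). I'll measure the lid axis with the same camera.

```bash
cat > lidpos.py <<'E'
from h import *
from scipy.optimize import least_squares
import sys
im=cv2.imread(sys.argv[1]); zb=float(sys.argv[2])   # lid_bar z
h=cv2.cvtColor(im,cv2.COLOR_BGR2HSV); m=cv2.inRange(h,(45,25,60),(85,140,255)); m[:, :270]=0; m[:,355:]=0; m[:170]=0
c=max(cv2.findContours(m,0,1)[0],key=cv2.contourArea)[:,0]; print("bbox",cv2.boundingRect(c))
vmax=c[:,1].max(); low=c[c[:,1]>vmax-9]
# half-pixel outward for edge of last row
P=np.array([onz("side",u,v+0.5,zb-.031)[:2] for u,v in low])
r=least_squares(lambda q:np.hypot(*(P-q).T)-.041,P.mean(0)-[0,.03],loss="soft_l1",f_scale=.001)
print("lid axis (lower arc)",r.x.round(4),"rms",np.sqrt((r.fun**2).mean()).round(5))
w=cv2.inRange(h,(0,0,130),(180,30,255)); b=cv2.boundingRect(c)
k,l,st,ce=cv2.connectedComponentsWithStats(w)
for i in range(1,k):
    if b[0]-3<ce[i][0]<b[0]+b[2]+4 and b[1]<ce[i][1]<b[1]+b[3]: print("white",st[i,4],ce[i].round(1),onz("side",*ce[i],zb-.025)[:2].round(4))
E
python3 lidpos.py pics/s2f.png 0.1845
python3 - <<'E'
from h import *
s=cv2.imread("pics/side0.png")
# grey dark collar top outer edge, left/right extremes using initial image gradient vs. lid: print grey row profile
g=cv2.cvtColor(s,cv2.COLOR_BGR2GRAY)
print(g[244,272:292],g[244,334:352])
E
```

```text
bbox (285, 192, 58, 46)
lid axis (lower arc) [0.4989 0.0022] rms 0.00062
white 3 [288. 210.] [ 0.5355 -0.0128]
white 11 [339.5 219.1] [0.4609 0.0093]
white 8 [337.1 230.1] [0.4656 0.0347]
white 7 [284.  236.3] [0.5396 0.0484]
[24 24 23 23 24 27 24 23 41 53 58 57 56 57 58 57 56 60 84 75] [90 76 56 53 55 54 54 56 56 58 50 32 31 31 29 32 31 31]
```

```bash
sed -i 's/m\[:170\]=0/m[:185]=0/' lidpos.py; python3 lidpos.py pics/side0.png 0.0485
python3 - <<'E'
from h import *
for n,p in(("side",(.4,0,.112)),):
    c=vision.calibration(n)
# collar outer top-edge arc fit in the side image: cream/dark boundary is lower edge of collar; white/yellow/red marks fit with circle per camera
S=np.array([[.5236,-.0335],[.4746,.0405],[.4944,-.0412],[.5047,.048],[.5419,-.0092],[.4566,.0165]])
T=np.array([[.5252,-.0314],[.476,.0436],[.4949,-.0379],[.5064,.0503],[.5433,-.0062],[.4576,.0191]])
for X in(S,T): print((X[0::2]+X[1::2])/2, np.hypot(*(X[0::2]-X[1::2]).T)/2)
E
```

```text
bbox (292, 186, 43, 36)
lid axis (lower arc) [ 0.4943 -0.2085] rms 0.00084
white 1 [294. 202.] [ 0.5312 -0.2239]
white 7 [332. 209.] [ 0.457  -0.2004]
white 6 [330.5 217. ] [ 0.4611 -0.1747]
[[0.4991  0.0035 ]
 [0.49955 0.0034 ]
 [0.49925 0.00365]] [0.04437623 0.04489635 0.04454374]
[[0.5006  0.0061 ]
 [0.50065 0.0062 ]
 [0.50045 0.00645]] [0.04484875 0.04447328 0.04467824]
```

Both views agree on the lid-to-collar vector (0.0047–0.0049, 0.212), so the target TCP is (0.4997, 0.0058). I'll correct by 1.6 mm, then descend to just above the ledge and check.

```bash

python3 -m crank '[[0,-0.04,0,-0.03,0,0,5],[0.15,0,0,0,0,0,5],[0.2,0,0,0,0,0,5],[0.15,0,0,0,0,0,5],[0.1,0,0,0,0,0,5]]' >/dev/null
python3 -m crank '[[0,0,0,0,0,0,5],[0,0,0,0,0,0,5],[0,0,0,0,0,0,5],[0,0,0,0,0,0,5],[0,0,0,0,0,0,5]]' >/dev/null
python3 st.py 0.4997 0.0058 0.3263 -106.6
python3 -m crank '[[0.05,0,0,0,0,0,5],[0.05,0,0,0,0,0,5],[0.05,0,0,0,0,0,5],[0,0,0,0,0,0,5],[0,0,0,0,0,0,5]]' >/dev/null
python3 st.py 0.4997 0.0058 0.3263 -106.6
```

```text
t 6.13 tcp [0.4998 0.0065 0.3367] down-err [-3.e-04  2.e-04 -1.e+00] yaw y -106.53 F [ 0.3  0.  -1.6] T [ 0.05 -0.01  0.02] w 0.0199 q [-0.08  0.35  1.85  0.    0.95  1.78]
units to target (tool xyz): [ 0.259  0.017 -0.002]
turn units x: 0.014 tilt fix units [-0.     0.004  0.002]
t 6.55 tcp [0.4997 0.0065 0.3302] down-err [-1.2e-03  3.0e-04 -1.0e+00] yaw y -106.53 F [ 0.1 -0.5 -0.1] T [0.01 0.02 0.03] w 0.02 q [-0.08  0.36  1.85  0.    0.93  1.78]
units to target (tool xyz): [ 0.098  0.016 -0.004]
turn units x: 0.013 tilt fix units [ 0.     0.014 -0.   ]
```

No force at 0.3302, which is 4.6 mm below ledge height, so the lugs are in the slots. Pressing on gently.

```bash

python3 -m crank '[[0.05,0.015,0,0,0,0,5],[0.05,0,0,0,0,0,5],[0,0,0,0,0,0,5],[0,0,0,0,0,0,5],[0,0,0,0,0,0,5]]' >/dev/null
python3 st.py 0.4997 0.0058 0.3215 -106.6
python3 -m crank '[[0.04,0,0,0,0,0,5],[0.04,0,0,0,0,0,5],[0.03,0,0,0,0,0,5],[0,0,0,0,0,0,5],[0,0,0,0,0,0,5]]' >/dev/null
python3 st.py 0.4997 0.0058 0.3215 -106.6
```

```text
t 6.97 tcp [0.4996 0.0059 0.3264] down-err [-9.e-04  3.e-04 -1.e+00] yaw y -106.53 F [ 0.7 -1.  -0.8] T [ 0.08  0.   -0.04] w 0.02 q [-0.08  0.36  1.86  0.    0.92  1.78]
units to target (tool xyz): [ 0.122  0.001 -0.004]
turn units x: 0.013 tilt fix units [-0.     0.011  0.   ]
t 7.38 tcp [0.4996 0.0059 0.3221] down-err [-6.e-04  3.e-04 -1.e+00] yaw y -106.53 F [-0.2  0.2  2.2] T [ 0.05  0.12 -0.03] w 0.0197 q [-0.08  0.37  1.86  0.    0.91  1.78]
units to target (tool xyz): [ 0.014  0.002 -0.002]
turn units x: 0.013 tilt fix units [-0.     0.008  0.001]
```

```bash

python3 -m crank '[[0.02,0,0,0,0,0,5],[0,0,0,0,0,0,5],[0,0,0,0,0,0,5],[0,0,0,0,0,0,5],[0,0,0,0,0,0,5]]' >/dev/null
python3 st.py 0.4997 0.0058 0.3215 -106.6
python3 -m crank '[[0,0,0,0.3,0,0,5],[0,0,0,0.4,0,0,5],[0,0,0,0.5,0,0,5],[0,0,0,0.4,0,0,5],[0,0,0,0.4,0,0,5]]' >/dev/null
python3 st.py 0.4997 0.0058 0.3213 -146.7
python3 - <<'E'
from h import *
i=snap("side")[0]; cv2.imwrite("pics/s3f.png",i)
cv2.imwrite("pics/s3.png",cv2.resize(i[180:270,260:370],(660,540),interpolation=cv2.INTER_CUBIC))
E
python3 lidpos.py pics/s3f.png 0.1455
```

```text
t 7.8 tcp [0.4996 0.0059 0.3213] down-err [-6.e-04  3.e-04 -1.e+00] yaw y -106.53 F [-0.3  0.8  3.9] T [ 0.06  0.13 -0.02] w 0.0196 q [-0.08  0.37  1.86  0.    0.91  1.78]
units to target (tool xyz): [-0.006  0.001 -0.003]
turn units x: 0.014 tilt fix units [-0.     0.007  0.001]
t 8.22 tcp [0.4997 0.006  0.3213] down-err [-3.e-04  5.e-04 -1.e+00] yaw y -116.63 F [-0.7  1.4  3.8] T [ 0.36 -0.1   0.12] w 0.0194 q [-0.08  0.37  1.86  0.    0.91  1.95]
units to target (tool xyz): [-0.     0.004 -0.003]
turn units x: 6.015 tilt fix units [-0.     0.005  0.004]
bbox (285, 215, 56, 45)
lid axis (lower arc) [0.4993 0.0041] rms 0.00071
white 2 [290.5 228.5] [ 0.5325 -0.0178]
white 7 [284.  236.3] [0.5419 0.001 ]
white 1 [344. 239.] [0.4522 0.0072]
white 11 [336.4 243.8] [0.4642 0.0183]
white 11 [341.4 247.1] [0.4573 0.0256]
```

View pics/s3.png

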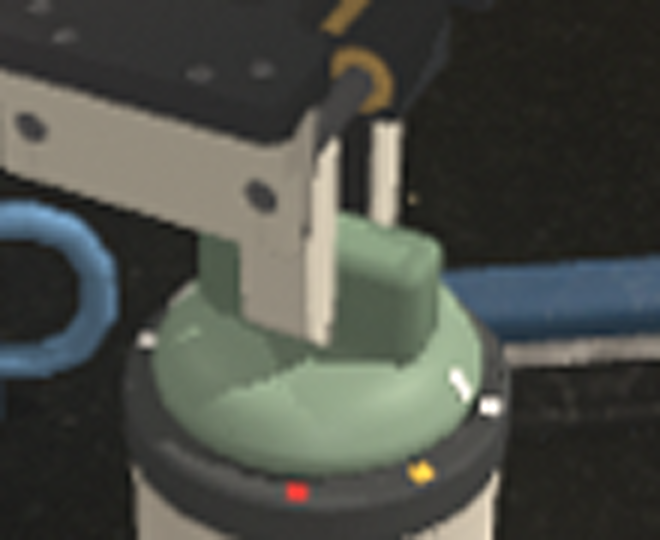

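The lid is seated and centred, and its tick at (459,385) is turning off the white mark at (490,405) towards yellow (421,472). Continuing the twist.

```bash

python3 -m crank '[[0,0,0,0.6,0,0,5],[0,0,0,0.6,0,0,5],[0,0,0,0.6,0,0,5],[0,0,0,0.6,0,0,5],[0,0,0,0.5,0,0,5]]' >/dev/null
python3 st.py 0.4997 0.0058 0.3213 -146.7
python3 -m crank '[[0,0,0,0.6,0,0,5],[0,0,0,0.6,0,0,5],[0,0,0,0.6,0,0,5],[0,0,0,0.6,0,0,5],[0,0,0,0.5,0,0,5]]' >/dev/null
python3 -m crank '[[0,0,0,0.15,0,0,5],[0,0,0,0,0,0,5],[0,0,0,0,0,0,5],[0,0,0,0,0,0,5],[0,0,0,0,0,0,5]]' >/dev/null
python3 st.py 0.4997 0.0058 0.3213 -146.7
python3 - <<'E'
from h import *
i=snap("side")[0]; cv2.imwrite("pics/s4f.png",i)
cv2.imwrite("pics/s4.png",cv2.resize(i[180:270,260:370],(660,540),interpolation=cv2.INTER_CUBIC))
E
python3 lidpos.py pics/s4f.png 0.1455
```

```text
t 8.68 tcp [0.4997 0.006  0.3213] down-err [-2.e-04  6.e-04 -1.e+00] yaw y -131.12 F [-0.3  2.6  3.1] T [ 0.53 -0.15  0.19] w 0.0195 q [-0.08  0.37  1.86  0.    0.91  2.21]
units to target (tool xyz): [-0.001  0.004 -0.004]
turn units x: 3.115 tilt fix units [-0.     0.006  0.003]
t 9.52 tcp [0.4997 0.006  0.3213] down-err [-1.e-04  6.e-04 -1.e+00] yaw y -146.24 F [2.7 3.2 3.9] T [ 0.96 -0.52  0.15] w 0.02 q [-0.08  0.37  1.86  0.    0.91  2.47]
units to target (tool xyz): [-0.001  0.003 -0.004]
turn units x: 0.092 tilt fix units [-0.     0.007  0.002]
bbox (285, 211, 56, 49)
lid axis (lower arc) [0.4994 0.004 ] rms 0.00067
white 7 [284.  236.3] [0.5419 0.001 ]
white 1 [344. 239.] [0.4522 0.0072]
white 11 [341.4 247.1] [0.4573 0.0256]
white 12 [327.9 250.1] [0.4772 0.0323]
```

View pics/s4.png

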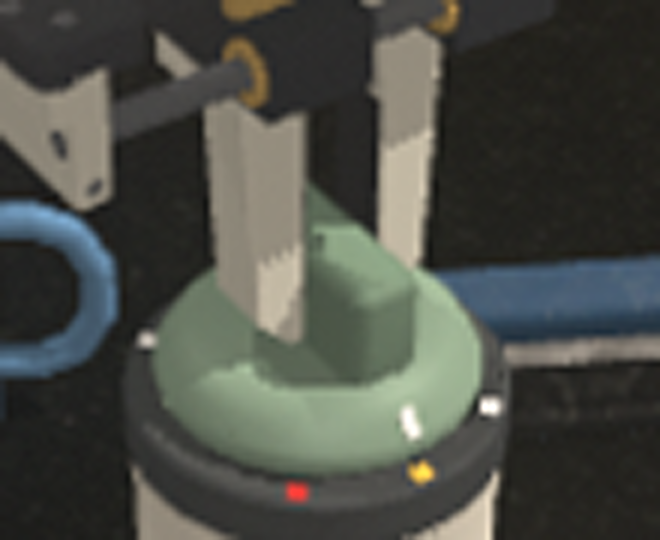

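The tick at (410,420) lines up with the yellow mark at (421,472), well short of red (297,492). The wrist has turned 39.7°, and the lid is centred to 0.5 mm. Handing in.

```bash
python3 -c "
from cell import order; print(order.sign_off())"; python3 st.py
```

```text
the job is handed in; nothing more can be done
None
the job is handed in; nothing more can be done
```

I put the larger green lid on the grinder, pressed it onto the sprung seal and twisted it clockwise to the yellow pulse marks. I handed the job in at about 9.6 s with the gripper still closed on the lid; no verdict was given.

**Last checks, all taken before hand-in:**
- **Twist:** the wrist turned 39.7° (0.69 rad) from the slots, and the picture shows the lid's white tick pointing at the yellow mark, well short of red.
- **Centring:** the lid is within about 0.5 mm of the collar axis in the side camera, and the tool is upright to 0.001 rad.
- **Height:** the lid bar should be about 33.5 mm above the collar top. I worked this out from the tool height and did not measure it directly.
- **Forces:** push about 4 N and twist moment about 0.15 N m, both close to the figures given. The sideways force had risen to about 4 N.
- **Grip:** finger opening is 20 mm, the thickness of the bar.

**Disagreements:**
- **Cameras:** the two views differed by about 3 mm in absolute position but agreed within 0.4 mm on the lid-to-collar distance, which I used.
- **Lid angle:** a single-tick reading of the final angle gave about 35°. It had also read about 5° low earlier, against the wrist angle, so I trusted the wrist angle.

I did not re-measure the mug, stapler or ink bottle, but the robot touched nothing near them on the way.

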